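Lock the scroll saw's drive shaft on its flat

TASK

Turn the shaft of the blue saw drive by its crank until the flat of the shaft faces squarely up at the setscrew. Then take the red T-handle hex key from its stand, put it fully home in the setscrew and tighten clockwise until the screw is just snug on the flat, about 0.1 N m above its free-running torque and no tighter. Leave the key standing in the screw, hands off, and leave the other things on the bench alone.

Things in the scene. Friction and masses are not known exactly. Their poses are not given: they have to be found in the camera images.
- drive: Blue cast drive unit of a scroll saw, fixed to the bench: base plate 150 x 150 x 12 mm with a lock block 60 x 50 mm (x, y), top at 98 mm. Origin under the middle of the lock block on the bench, directly below the setscrew's axis; z up, y along the shaft towards the crank.
- shaft: Steel D-shaft, 28 mm diameter, through the lock block; crank on its +y end, black pulley (68 mm diameter) on its -y end. Origin on its axis inside the block, 75 mm above the bench; y along the axis to the crank (as the drive's y); z is the flat's outward normal, and the crank arm points along z too. Dry friction of 0.35 N m holds it where it is left; stops 1.5 rad either side of upright.
- crank (a point): Middle of the crank's grip: black pin 16 mm diameter, 50 mm long, parallel to the shaft, 55 mm from the shaft's axis along its z, 103 mm along its +y. The pin stands free on the +y side of the aluminium crank arm. Axes as shaft.
- flat (a point): Middle of the shaft's flat, 45 mm along the shaft (+y), 12.3 mm from the axis (1.7 mm below the round). Axes as shaft. The flat faces the setscrew when z points straight up, i.e. the crank stands upright; at the start it leans 0.6 to 1.25 rad to the drive's -x side (turn about +y). The screw trues only small errors: set it within about 0.1 rad before tightening.
- setscrew: Quick-action setscrew, upright on the drive's z axis in the lock block. Origin on its axis at its socket's floor, 106 to 111 mm above the bench at the start; this frame does not turn. Steep right-hand thread: clockwise from above drives it down 2.8 mm per radian. 0.65 to 1.7 rad until its tip meets the flat (the round comes 1.7 mm sooner). Stays as it is left.
- socket (a point): Centre of the floor of the hex socket in the brass-coloured head of the setscrew: 18 mm across flats, 13 mm deep with a flared mouth above it 4 mm more (mouth top 17 mm above this point). z up; x is the normal of one of the six flats; turns with the screw.
- key: Loose T-handle hex key, about 0.48 kg, 118 mm tall, standing in its stand, tip 5 mm above the bench. Origin at the centre of its lower tip; z up, x along the red bar. Shank: hexagon 17 mm across flats, one pair facing along x; lowest 4 mm taper to 9 mm diameter. Bar 84 (x) x 24 (y) x 18 (z) mm, centred 109 mm above the tip. In the socket it has about 7 degrees of play.
- bar (a point): Centre of the key's red cross bar; axes as key.
- stand: Fixed wooden block 90 x 90 x 45 mm with one round hole (22 mm diameter, 40 mm deep) in the middle of its top; origin under its centre on the bench.
- jar: Bystander: loose pale jar with a white cap, 64 mm diameter, 85 mm tall; origin under its centre.
- offcut: Bystander: loose plywood offcut 110 x 70 x 18 mm; origin under its centre.
- brush: Bystander: loose flat bench brush, about 200 mm long, with a wooden handle, lying on the bench near the robot's right; origin under its middle.
- tip (a point): Centre of the screw's blunt tip, hidden in the block, about 18 mm below the socket's floor. Running free the screw resists with 0.2 N m while turning (the key shows about 0.13 N m when the hand pauses after a small step). Once the tip meets the flat this climbs by about 0.1 N m in 0.3 rad. Snug: 0.06 to 0.13 N m above the free value; 0.16 N m above it is overtightened.
Not all that is in view belongs to the job. What is shaped like the key but orange is not meant.

How it is judged:
By the outcome, as a careful person would: the job done as asked, in the order asked, and still so for the second after the job is handed in, with the robot touching nothing.
It also fails if it takes over 72 s, if anything falls off the work surface, if the arm or the gripper's body presses on something with over 40 N, if the wrist force passes 120 N, or if a joint passes its speed limit or range.

ROBOT

A 6-joint arm with a two-finger parallel gripper is mounted at the origin on the work surface. World frame = base frame: x ahead of the robot, y to its left, z up, the work surface at z = 0. Lengths are in m, angles in degrees, forces in N, time in s.
With the tool pointing down it reaches from about 0.4 to 0.825 m from the base axis. Payload 7 kg.
Tool frame: the origin (TCP) lies midway between the tips of the shut fingers; the grasp point (between the pads) lies ctrl.tcp_to_grasp behind it (ctrl.tcp_to_grasp is the distance from the TCP to the grasp point, in m); z points along the fingers, y is the line along which they close (so a half turn about z gives the same grasp; the last joint's range is limited). The gripper opens to 88 mm and grips with 3 to 60 N. Pads are 19 mm wide; open, the fingers measure 130 mm over their backs; the gripper's body (78 mm by 193 mm) begins 47 mm behind the grasp point.
Start: joints at [93.57, 20.546, 0.682, 0, -70.136, -16.507], TCP at [0.151, 0.658, 0.202] pointing down, gripper open.
Joint ranges: [-176.03, 176.03], [-82.01, 121.73], [-58.28, 71.71], [-173.87, 95.51], [-174.79, -0.11], [-173.66, 173.66]. Speed limits (degrees/s): [136.94, 136.94, 172.46, 180, 180, 180].

INTERFACE

Orientations are given as [roll, pitch, yaw] about the fixed x, y, z axes, in that order (R = Rz(yaw) Ry(pitch) Rx(roll)).
In Python, from plant import ctrl, imaging, close_job gives the robot as it stands.
- The arm moves only by the shell command python3 -m crank 'ROWS'. ROWS is JSON, a list of rows, each a list of 3 entries, a list of its own where there are three numbers: the shift along the world's x, y, z in m, then the turn, a rotation vector about the world's x, y, z in degrees, then the opening, from -1 (shut) to 1 (fully open), so that 0 is half open. A call has 1 to 12 rows; each row shifts and turns the commanded pose from where the row before left it; what a row does not reach is not made up. A row lasts 1/10 s, in which the tool goes at most 50 mm and 8.59 degrees, less where a joint would pass 70% of its speed; a pose out of reach is approached as far as the arm can. A call is refused whole if a number of a shift passes 0.05 or a number of a turn 8.59, either way. A call with a gripper value outside its range is refused whole. The fingers move at their own pace and stop on an object; the grip force is fixed at half the most. Time passes only in rows, so rows that do not move let the fingers close. It gives the time, the measured TCP pose, the force, the opening and the grip force at its end, in the units of the state.
- ctrl.get_obs(): the state, without advancing time (a new reading comes with each control period).
- imaging.snapshot(name): name is "scene" or "side" or "wrist"; returns (picture, depth): 420x560x3 uint8, blue, green, red; 420x560 float32, m along the optical axis (not along the pixel's ray), 0 where there is no reading.
- imaging.camera_model(name): a dict with "mtx" (3x3 intrinsics, pixels), "R" (3x3) and "t" (3): a world point X has camera coordinates R X + t. Camera axes: x right, y down, z forward; pixel columns grow to the right and rows downward; lengths in m; the calibration is good to about 2 mm. A picture is of the moment at which its call begins: read the wrist's pose just before it. camera_model takes no time and is no camera call; for the wrist camera it gives the pose at the moment of the call.
- close_job(): hands the job in; it is judged then, once.
The state is a dict: "clock": time; "joint_pos": joint angles; "qvel": joint speeds; "tau": joint torques, N m; "tool_pos": TCP position; "orientation": TCP orientation; "force": force on the tool from outside, world axes, zero at the start; "moment": the same for the moment, N m; "opening": finger opening in m; "gripper_force": force on a finger pad.
Only numpy, scipy, OpenCV 4.12 (cv2) and the standard library are available. Lean on these libraries where they do the work, as an engineer would, in place of code of your own. Each camera call takes 0.05 s, during which the arm holds its last target. There are 200 camera calls.

## Working session

There is one attempt and no reset: what is moved stays moved. The work goes in short steps, Python scripts to look and compute and a shell command to move; the robot and the scene stay as the last step left them, time stands still between calls to the robot, and variables do not carry over. Pictures are saved under pics/ and viewed, at most 10 in all, crops included, and the job is handed in when it is done.

```bash
ls; mkdir -p pics; cat > h.py <<'E'
import numpy as np,cv2
from plant import ctrl,imaging
def snap(n,f=None):
    m=imaging.camera_model(n);p,d=imaging.snapshot(n)
    np.savez(f'/tmp/{n}.npz',p=p,d=d,K=m['mtx'],R=m['R'],t=m['t'])
    if f: cv2.imwrite('pics/'+f,p)
def load(n): return np.load(f'/tmp/{n}.npz')
def pt(n,u,v,dep=None):
    z=load(n);d=z['d'][int(v),int(u)] if dep is None else dep
    c=np.linalg.inv(z['K'])@[u,v,1]*d
    return np.array(z['R']).T@(c-np.array(z['t']).ravel())
def cloud(n):
    z=load(n);d=z['d'];v,u=np.indices(d.shape)
    c=(np.linalg.inv(z['K'])@np.stack([u.ravel(),v.ravel(),np.ones(u.size)]))*d.ravel()
    return ((np.array(z['R']).T@(c-np.array(z['t']).reshape(3,1))).T).reshape(*d.shape,3)
E
python3 - <<'E'
from h import *
print(ctrl.get_obs(),ctrl.tcp_to_grasp)
snap('scene','a.png');snap('side','b.png')
E
```

```text
pics
{'clock': 0.0, 'joint_pos': array([ 9.35703035e+01,  2.05929645e+01,  6.32020139e-01, -1.81969636e-02,
       -7.01362159e+01, -1.65082556e+01]), 'qvel': array([-0.09920423,  0.0008066 , -0.03155094, -0.00960454, -0.01372031,
       -0.07300969]), 'tau': array([ 4.82715659e-04, -5.82709765e+01,  2.93049985e+01,  6.99693114e+00,
        6.85519277e-03, -1.65815354e-04]), 'tool_pos': array([0.15103908, 0.6573265 , 0.2011982 ]), 'orientation': array([ 1.79901984e+02, -1.12099187e-02, -1.29441401e+01]), 'force': array([-0.40232386, -0.7438364 ,  0.81771719]), 'moment': array([0.01393183, 0.01336907, 0.0157795 ]), 'gripper_force': 0.0, 'opening': 0.08750014096907059} 0.0188
```

View pics/a.png

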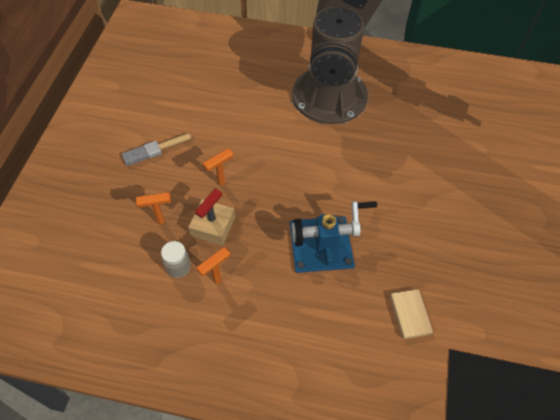

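View pics/b.png

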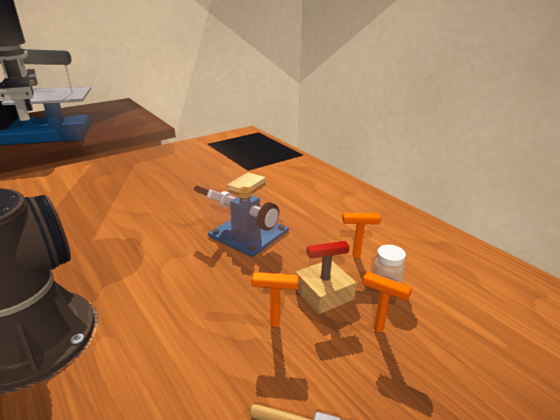

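The scene picture shows the drive (screw at 329,222; crank pin at 367,205). The only red T-handle is at (209,202), in the wooden stand at (213,222). Lookalikes are the orange ones at (218,160), (153,200) and (213,262). The brush is at (155,150), jar at (175,258) and offcut at (411,313).

```bash
python3 - <<'E'
from h import *
z=load('scene');p=z['p'];C=cloud('scene')
hsv=cv2.cvtColor(p,cv2.COLOR_BGR2HSV);H,S,V=[hsv[...,i].astype(int) for i in range(3)]
for (u,v) in [(209,202),(213,235),(329,218),(329,222),(367,205),(374,205),(357,230),(297,232),(310,231),(340,229),(176,250),(218,158),(153,200),(213,262),(411,313)]:
    print((u,v),hsv[v,u],C[v,u].round(3))
red=((H<5)|(H>174))&(S>170)&(V>60)&(C[...,2]>.09);red[:,:190]=0;red[:,230:]=0
q=C[red];q=q[(q[:,2]>.11)];print('red',len(q),np.median(q,0).round(4),q.min(0).round(3),q.max(0).round(3))
r=cv2.minAreaRect((q[:,:2]*1000).astype(np.float32));print(r)
b=(H>98)&(H<118)&(S>120)&(C[...,2]<.02)&(C[...,2]>.004)&(C[...,0]<.7);q=C[b];q=q[(abs(q[:,1])<.2)]
print('blue',len(q),cv2.minAreaRect((q[:,:2]*1000).astype(np.float32)))
for n,(a,b_,c,d) in dict(key=(135,275,180,245),drv=(185,280,280,385)).items():
    cv2.imwrite(f'pics/{n}.png',cv2.resize(p[a:b_,c:d] if n=='drv' else p[140:285,130:245],None,fx=5 if n=='drv' else 4,fy=5 if n=='drv' else 4,interpolation=2))
E
```

```text
(209, 202) [  1 195 148] [ 0.53  -0.222  0.119]
(213, 235) [ 17 115 138] [ 0.574 -0.207  0.037]
(329, 218) [ 20 148 110] [0.51  0.073 0.118]
(329, 222) [23 22 47] [0.515 0.074 0.107]
(367, 205) [120   7  37] [0.451 0.158 0.114]
(374, 205) [135  14  36] [0.444 0.175 0.109]
(357, 230) [ 34   8 215] [0.511 0.145 0.088]
(297, 232) [120   7  36] [0.558 0.004 0.106]
(310, 231) [ 30   6 177] [0.536 0.033 0.084]
(340, 229) [ 23   6 167] [0.517 0.104 0.088]
(176, 250) [ 26  25 218] [ 0.658 -0.269  0.087]
(218, 158) [ 12 204 216] [ 0.396 -0.236  0.12 ]
(153, 200) [ 12 202 216] [ 0.554 -0.357  0.118]
(213, 262) [ 12 204 216] [ 0.685 -0.167  0.12 ]
(411, 313) [ 18 103 213] [0.666 0.304 0.017]
red 288 [ 0.5339 -0.2216  0.1222] [ 0.493 -0.245  0.111] [1.187 0.084 1.221]
((850.0902709960938, -91.4493408203125), (757.1781005859375, 67.74469757080078), 22.411840438842773)
blue 1396 ((524.3045654296875, 63.545654296875), (148.8726348876953, 146.1998748779297), 17.253477096557617)
```

View pics/drv.png

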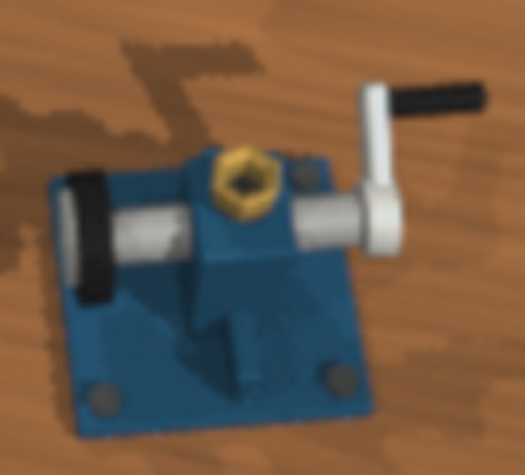

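View pics/key.png

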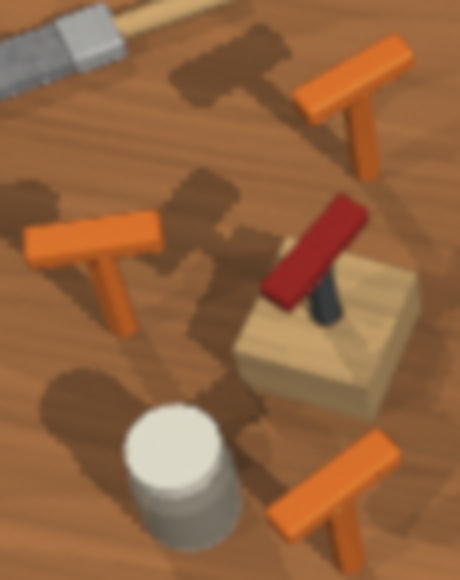

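The crops show a pin leaning to -x (up in the image) on the right side of the drive. They also confirm the key is the single dark-red bar with a dark shank in the stand. I'll move towards the crank for a closer look.

```bash
python3 -m crank '[[[0.025,-0.04,0.008],[0,0,-5],1],[[0.025,-0.04,0.008],[0,0,-5],1],[[0.025,-0.04,0.008],[0,0,-5],1],[[0.025,-0.04,0.008],[0,0,-5],1],[[0.025,-0.04,0.008],[0,0,-5],1],[[0.025,-0.04,0.008],[0,0,-5],1],[[0.025,-0.04,0.008],[0,0,-5],1],[[0.025,-0.04,0.008],[0,0,-5],1],[[0.025,-0.04,0.008],[0,0,-5],1],[[0.025,-0.04,0.008],[0,0,-5],1],[[0.025,-0.04,0.008],[0,0,-5],1],[[0.025,-0.04,0.008],[0,0,-5],1]]'; python3 - <<'E'
from h import *
o=ctrl.get_obs();print(o['joint_pos'],o['orientation'])
snap('wrist','w1.png')
# key bar: robust
z=load('scene');p=z['p'];C=cloud('scene')
hsv=cv2.cvtColor(p,cv2.COLOR_BGR2HSV);H,S,V=[hsv[...,i].astype(int) for i in range(3)]
red=((H<5)|(H>174))&(S>150)&(C[...,2]>.105)&(C[...,2]<.13)&(abs(C[...,1]+.22)<.06)&(abs(C[...,0]-.53)<.07)
q=C[red];print(len(q),q.min(0),q.max(0),np.median(q[:,2]));print(cv2.minAreaRect((q[:,:2]*1000).astype(np.float32)))
E
```

```text
clock: 1.3
tool_pos: [0.4515, 0.176, 0.2985]
orientation: [-180.0, 0.0, -73.1]
force: [1.3, 0.6, 0.5]
opening: 0.0877
gripper_force: 0.0
[ 4.45990472e+01 -7.50783864e-01 -1.31227491e+01 -1.15291958e-02
 -7.76091934e+01 -2.77190443e+01] [-1.79988559e+02  1.87327843e-02 -7.31224672e+01]
288 [ 0.49328812 -0.24496233  0.10997746] [ 0.57065269 -0.20013882  0.12929024] 0.12207414181190934
((532.342041015625, -222.2477264404297), (23.091428756713867, 80.60990905761719), 70.17611694335938)
```

View pics/w1.png

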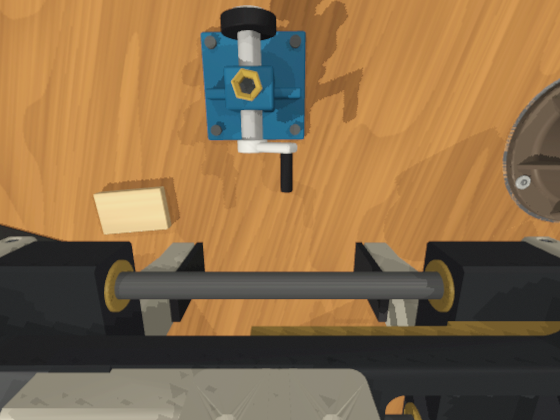

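The wrist view shows the screw at (247,84), pulley at (248,22), crank arm at (245..295,147) and pin at (287,155..190).

```bash
python3 - <<'E'
from h import *
z=load('wrist');p=z['p'];C=cloud('wrist');hsv=cv2.cvtColor(p,cv2.COLOR_BGR2HSV);H,S,V=[hsv[...,i].astype(int) for i in range(3)]
x=C[...,0];y=C[...,1];Z=C[...,2]
def rect(m): 
    q=C[m];print(len(q),q.mean(0).round(4),np.median(q[:,2]).round(4),cv2.minAreaRect((q[:,:2]*1000).astype(np.float32)))
U=np.indices(H.shape)[1];W=np.indices(H.shape)[0]
rect((H>98)&(H<118)&(S>120)&(abs(Z-.012)<.005)&(W<150))
rect((H>98)&(H<118)&(S>120)&(abs(Z-.098)<.006)&(W<150))
# shaft
for rows in [(40,60),(115,135)]:
    for r in range(*rows,6):
        m=(S[r]<60)&(U[r]>225)&(U[r]<280)&(Z[r]>.07)&(V[r]>90);c=U[r][m]
        print('shaft',r,c.min(),c.max(),pt('wrist',(c.min()+c.max())/2,r,np.median(z['d'][r][m])).round(4)) if len(c) else 0
for r in range(156,190,6):
    m=(V[r]<70)&(U[r]>270)&(U[r]<305)&(Z[r]>.06);c=U[r][m]
    if len(c):print('pin',r,c.min(),c.max(),pt('wrist',(c.min()+c.max())/2,r,z['d'][r][m].min()).round(4))
m=(H>15)&(H<32)&(S>120)&(Z>.105)&(W<110)&(U>220)&(U<275);rect(m)
E
```

```text
5760 [0.5195 0.0594 0.0113] 0.0113 ((522.9110717773438, 63.178489685058594), (147.40428161621094, 147.40988159179688), 17.40471649169922)
1336 [0.5183 0.0738 0.0969] 0.097 ((520.9290771484375, 72.29898071289062), (60.058963775634766, 49.86299514770508), 17.49715805053711)
shaft 40 238 259 [0.5358 0.0208 0.0865]
shaft 46 238 259 [0.5341 0.027  0.0864]
shaft 52 238 260 [0.532  0.033  0.0857]
shaft 58 239 260 [0.5296 0.0392 0.0858]
shaft 115 241 261 [0.5102 0.1023 0.0872]
shaft 121 241 261 [0.5084 0.1093 0.0862]
shaft 127 241 261 [0.5063 0.1164 0.0868]
shaft 133 242 262 [0.5031 0.1233 0.0865]
pin 156 281 291 [0.4537 0.1362 0.1148]
pin 162 281 291 [0.4515 0.1433 0.1137]
pin 168 281 291 [0.4494 0.1502 0.1148]
pin 174 281 291 [0.4471 0.1574 0.1144]
pin 180 281 291 [0.4449 0.1647 0.114 ]
pin 186 281 291 [0.4426 0.1719 0.1148]
495 [0.5207 0.0723 0.1248] 0.1238 ((507.7575378417969, 87.4998779296875), (31.057884216308594, 72.44955444335938), 40.33474349975586)
```

```bash
python3 -m crank '[[[-0.001,-0.004,-0.04],[0,0,0.5],1],[[-0.001,-0.004,-0.04],[0,0,0],1],[[-0.001,-0.004,-0.04],[0,0,0],1],[[-0.001,-0.004,-0.04],[0,0,0],1],[[0,-0.003,-0.04],[0,0,0],1],[[0,0,-0.01],[0,0,0],1],[[0,0,0],[0,0,0],-1],[[0,0,0],[0,0,0],-1],[[0,0,0],[0,0,0],-1],[[0,0,0],[0,0,0],-1],[[0,0,0],[0,0,0],-1]]'
```

```text
clock: 2.45
tool_pos: [0.4476, 0.1593, 0.0892]
orientation: [-179.9, 0.0, -72.4]
force: [0.0, 0.1, 0.1]
opening: 0.0529
gripper_force: 0.0
```

```bash
python3 -m crank '[[[0,0,0],[0,0,0],-1],[[0,0,0],[0,0,0],-1],[[0,0,0],[0,0,0],-1],[[0,0,0],[0,0,0],-1],[[0,0,0],[0,0,0],-1],[[0,0,0],[0,0,0],-1],[[0,0,0],[0,0,0],-1]]'
```

```text
clock: 3.15
tool_pos: [0.4468, 0.1586, 0.0888]
orientation: [180.0, -0.0, -72.4]
force: [-5.1, -1.3, 12.3]
opening: 0.0016
gripper_force: 6.1
```

```bash
python3 - <<'E'
from h import *
snap('wrist','w2.png');snap('scene');snap('side')
a=cv2.resize(load('scene')['p'][150:290,280:460],(560,436));b=cv2.resize(load('side')['p'][150:260,180:300],(476,436))
w=load('wrist')['p']
b=cv2.resize(b,(int(a.shape[1]*.7),300));a=cv2.resize(a,(392,300));w=cv2.resize(w,(392,294))
cv2.imwrite('pics/c2.png',np.vstack([np.hstack([a,b]),np.hstack([w,w*0])]))
print(ctrl.get_obs()['force'],ctrl.get_obs()['opening'])
E
```

```text
[-5.5461309  -0.43368243  9.65517584] 0.0003112569749360915
```

View pics/c2.png

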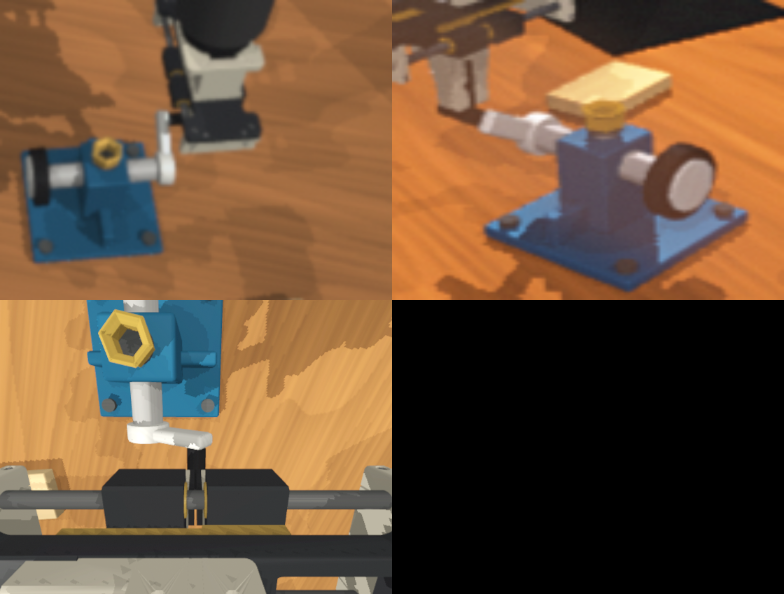

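The picture shows the fingers shut with the pin apparently at or below the tips, and the crank leaning further out. I'll measure the new angle.

```bash
python3 - <<'E'
from h import *
C=cloud('wrist');o=np.array([.5205,.072,.075]);a=np.radians(17.45)
B=np.array([[np.cos(a),np.sin(a),0],[-np.sin(a),np.cos(a),0],[0,0,1]])
L=(C-o)@B.T
for v in (192,196,200,215,220,230,240,260,290,310):
    for u in (245,275,281,290): print((u,v),(L[v,u]*1000).round(0),end=' ')
    print()
q=ctrl.get_obs();print((np.array(q['tool_pos'])-o)@B.T*1000,q['moment'])
E
```

```text
(245, 192) [-25.  67.  29.] (275, 192) [-43.  65.  38.] (281, 192) [-46.  65.  40.] (290, 192) [-51.  66.  36.] 
(245, 196) [-25.  70.  29.] (275, 196) [-43.  67.  40.] (281, 196) [-46.  67.  41.] (290, 196) [-51.  67.  40.] 
(245, 200) [-25.  72.  29.] (275, 200) [-43.  69.  42.] (281, 200) [-46.  69.  42.] (290, 200) [-51.  69.  41.] 
(245, 215) [-13. 113. -75.] (275, 215) [-43.  79.  36.] (281, 215) [-46.  79.  37.] (290, 215) [-51.  79.  35.] 
(245, 220) [-12. 118. -76.] (275, 220) [-43.  82.  38.] (281, 220) [-46.  82.  38.] (290, 220) [-51.  82.  35.] 
(245, 230) [-12. 128. -76.] (275, 230) [-43.  88.  37.] (281, 230) [-46.  88.  36.] (290, 230) [-51.  89.  35.] 
(245, 240) [-12. 139. -75.] (275, 240) [-43.  94.  38.] (281, 240) [-46.  94.  38.] (290, 240) [-51.  95.  34.] 
(245, 260) [-36.  66. 123.] (275, 260) [-43.  94.  62.] (281, 260) [-46.  94.  63.] (290, 260) [-51.  97.  58.] 
(245, 290) [-36.  72. 127.] (275, 290) [-44.  76. 121.] (281, 290) [-45.  76. 121.] (290, 290) [-48.  76. 121.] 
(245, 310) [-36.  78. 127.] (275, 310) [-43. 108.  84.] (281, 310) [-46. 109.  83.] (290, 310) [-49. 100.  95.] 
[-44.18861538 104.68820648  13.88523637] [-0.33215367  1.65929495 -0.00743571]
```

```bash
python3 -m crank '[[[0.0025,0.0008,0.003],[0,0,0],-1],[[0.0025,0.0008,0.003],[0,0,0],-1],[[0,0,0],[0,0,0],-1]]'; python3 - <<'E'
from h import *
snap('wrist','w3.png');C=cloud('wrist');o=np.array([.5205,.072,.075]);a=np.radians(17.45)
B=np.array([[np.cos(a),np.sin(a),0],[-np.sin(a),np.cos(a),0],[0,0,1]])
L=(C-o)@B.T
for v in (200,215,220,230,240,250):
    print(v,[(L[v,u]*1000).round(0) for u in (265,271,275,281,286,290,294)])
q=ctrl.get_obs();print((np.array(q['tool_pos'])-o)@B.T*1000,q['force'],q['moment'],q['opening'])
E
```

```text
clock: 3.6
tool_pos: [0.4528, 0.1608, 0.0945]
orientation: [-179.9, 0.0, -72.4]
force: [0.2, -0.7, -0.1]
opening: 0.0004
gripper_force: 0.0
200 [array([-30.,  73.,  34.]), array([-34.,  72.,  35.]), array([-36.,  72.,  38.]), array([-40.,  71.,  40.]), array([-42.,  71.,  41.]), array([-45.,  71.,  43.]), array([-47.,  70.,  44.])]
215 [array([-25., 115., -76.]), array([-31., 115., -74.]), array([-35., 115., -76.]), array([-40.,  82.,  34.]), array([-43.,  81.,  38.]), array([-45.,  81.,  38.]), array([-47.,  81.,  38.])]
220 [array([-25., 120., -75.]), array([-31., 120., -75.]), array([-35., 120., -76.]), array([-40.,  85.,  34.]), array([-43.,  84.,  37.]), array([-45.,  84.,  38.]), array([-47.,  84.,  38.])]
230 [array([-25., 131., -75.]), array([-31., 131., -76.]), array([-35., 131., -76.]), array([-40.,  91.,  36.]), array([-43.,  90.,  38.]), array([-45.,  90.,  39.]), array([-47.,  90.,  37.])]
240 [array([-25., 141., -74.]), array([-31., 142., -77.]), array([-35., 141., -75.]), array([-40.,  97.,  36.]), array([-43.,  97.,  37.]), array([-45.,  96.,  38.]), array([-48.,  96.,  38.])]
250 [array([-34.,  66., 121.]), array([-34.,  94.,  58.]), array([-36.,  95.,  56.]), array([-40.,  95.,  56.]), array([-42.,  94.,  57.]), array([-44.,  93.,  60.]), array([-43.,  66., 121.])]
[-38.32751648 104.95211767  19.22642557] [-0.43661395  0.0866209   0.47133657] [ 0.08813629 -0.04007484 -0.03161881] 0.0005042586831083154
```

View pics/w3.png

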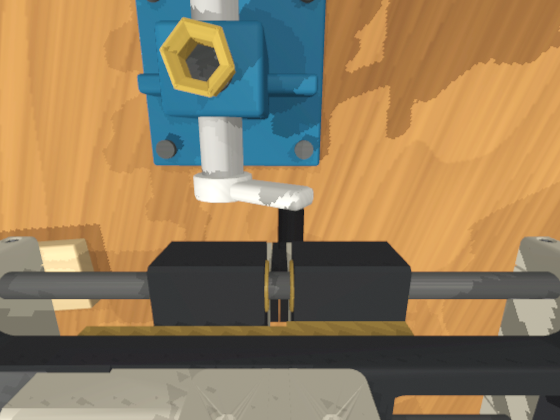

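The crank did not follow. I'll check numerically where the fingertips are from the side camera's depth.

```bash
python3 - <<'E'
from h import *
snap('side')
o=np.array([.5205,.072,.075]);a=np.radians(17.45)
B=np.array([[np.cos(a),np.sin(a),0],[-np.sin(a),np.cos(a),0],[0,0,1]])
z=load('side');L=(cloud('side')-o)@B.T*1000
m=(abs(L[...,0]+40)<45)&(L[...,1]>60)&(L[...,1]<140)&(L[...,2]>-60)&(L[...,2]<70)
v,u=np.where(m);print(v.min(),v.max(),u.min(),u.max())
for r in range(v.min(),v.max()+1,2):
    uu=u[v==r]
    if len(uu): print(r,[(int(c),*L[r,c].round(0).astype(int),z['p'][r,c].tolist()) for c in uu[::4]])
q=np.array(ctrl.get_obs()['tool_pos']);c=z['K']@(np.array(z['R'])@q+np.array(z['t']).ravel());print('tcp pix',c[:2]/c[2])
cv2.imwrite('pics/s4.png',cv2.resize(z['p'][120:240,150:310],(800,600),interpolation=2))
E
```

```text
176 229 194 227
176 [(207, np.int64(-29), np.int64(98), np.int64(68), [108, 127, 152])]
178 [(195, np.int64(-57), np.int64(111), np.int64(69), [107, 127, 154]), (206, np.int64(-34), np.int64(97), np.int64(65), [84, 103, 128]), (210, np.int64(-24), np.int64(93), np.int64(62), [103, 132, 178])]
180 [(195, np.int64(-56), np.int64(113), np.int64(63), [92, 124, 173]), (199, np.int64(-55), np.int64(99), np.int64(67), [109, 127, 153]), (203, np.int64(-47), np.int64(94), np.int64(65), [115, 134, 160]), (207, np.int64(-32), np.int64(96), np.int64(59), [126, 145, 171])]
182 [(196, np.int64(-54), np.int64(113), np.int64(57), [105, 122, 148]), (200, np.int64(-52), np.int64(100), np.int64(60), [124, 145, 170]), (204, np.int64(-46), np.int64(92), np.int64(60), [112, 131, 157]), (208, np.int64(-31), np.int64(94), np.int64(54), [127, 149, 172])]
184 [(196, np.int64(-55), np.int64(113), np.int64(52), [107, 125, 152]), (200, np.int64(-56), np.int64(96), np.int64(57), [125, 147, 174]), (205, np.int64(-40), np.int64(96), np.int64(51), [67, 83, 112]), (209, np.int64(-28), np.int64(94), np.int64(47), [97,
[... 2323 characters left out ...]
.int64(61), np.int64(12), [152, 160, 179])]
200 [(213, np.int64(-41), np.int64(70), np.int64(15), [88, 110, 154]), (217, np.int64(-32), np.int64(66), np.int64(12), [131, 141, 161]), (221, np.int64(-19), np.int64(64), np.int64(7), [157, 165, 184])]
202 [(218, np.int64(-18), np.int64(76), np.int64(-3), [104, 122, 156]), (223, np.int64(-15), np.int64(61), np.int64(0), [135, 142, 165])]
204 [(219, np.int64(-16), np.int64(76), np.int64(-10), [106, 125, 161]), (223, np.int64(-13), np.int64(64), np.int64(-7), [134, 143, 164])]
206 [(223, np.int64(-14), np.int64(64), np.int64(-13), [114, 133, 172]), (227, np.int64(-1), np.int64(62), np.int64(-17), [86, 110, 155])]
tcp pix [203.83706163 194.07550497]
```

View pics/s4.png

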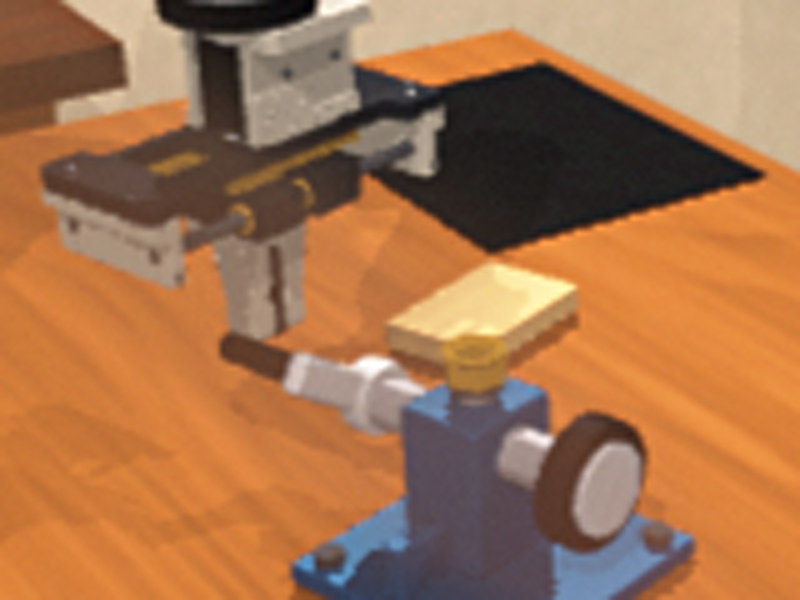

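The side view shows the finger tips at rel z≈45, just above the pin at crop (255,345). The tips are therefore about 24 mm above the reported TCP z, and the fingers shut on top of the pin. I'll open, recentre, go lower and regrip.

```bash
python3 -m crank '[[[-0.0076,-0.0024,0],[0,0,0],0],[[0,0,0],[0,0,0],0],[[0,0,0],[0,0,0],0],[[0,0,0],[0,0,0],0],[[0,0,-0.005],[0,0,0],0],[[0,0,-0.01],[0,0,0],0],[[0,0,-0.012],[0,0,0],0],[[0,0,0],[0,0,0],0]]'; python3 -m crank '[[[0,0,0],[0,0,0],-1],[[0,0,0],[0,0,0],-1],[[0,0,0],[0,0,0],-1],[[0,0,0],[0,0,0],-1],[[0,0,0],[0,0,0],-1],[[0,0,0],[0,0,0],-1]]'
```

```text
clock: 4.5
tool_pos: [0.4434, 0.1571, 0.0652]
orientation: [179.8, -0.1, -72.5]
force: [-0.9, -0.6, -0.6]
opening: 0.0439
gripper_force: 0.0
clock: 5.1
tool_pos: [0.4461, 0.1588, 0.0677]
orientation: [-179.8, 0.0, -72.4]
force: [5.6, -0.4, -3.5]
opening: 0.0148
gripper_force: 30.0
```

```bash
python3 -m crank '[[[0.0026,0.0008,0.0035],[0,0,0],-1],[[0.0027,0.0009,0.0033],[0,0,0],-1],[[0.003,0.001,0.003],[0,0,0],-1],[[0.0033,0.001,0.0028],[0,0,0],-1],[[0.0035,0.0011,0.0025],[0,0,0],-1],[[0.0036,0.0011,0.0022],[0,0,0],-1],[[0.0038,0.0012,0.0019],[0,0,0],-1],[[0.0039,0.0012,0.0015],[0,0,0],-1],[[0.004,0.0013,0.0012],[0,0,0],-1],[[0.0041,0.0013,0.0009],[0,0,0],-1],[[0.0042,0.0013,0.0005],[0,0,0],-1],[[0.0042,0.0013,0.0002],[0,0,0],-1]]'; python3 - <<'E'
from h import *
snap('side');snap('scene')
o=np.array([.5205,.072,.075]);a=np.radians(17.45)
B=np.array([[np.cos(a),np.sin(a),0],[-np.sin(a),np.cos(a),0],[0,0,1]])
q=ctrl.get_obs();print((np.array(q['tool_pos'])-o)@B.T*1000,q['force'],q['opening'])
for n in('side','scene'):
    z=load(n);L=(cloud(n)-o)@B.T*1000
    m=(abs(L[...,0])<70)&(L[...,1]>62)&(L[...,1]<82)&(L[...,2]>25)&(L[...,2]<64)&(z['p'].min(2)>100)
    P=L[m];print(n,len(P));
    for k in range(25,65,8):
        s=P[(P[:,2]>=k)&(P[:,2]<k+8)]
        if len(s)>2: print(k,len(s),np.percentile(s[:,0],[0,50,100]).round(1))
E
```

```text
clock: 6.3
tool_pos: [0.4844, 0.1699, 0.0917]
orientation: [179.7, -0.1, -72.4]
force: [-16.3, -1.1, 13.8]
opening: 0.0152
gripper_force: 30.0
[ -4.03149452 104.23377442  16.70872228] [-12.63229896  -1.20308967  12.85501328] 0.015060530258900468
side 113
25 22 [-14.4  -7.6   3.9]
33 23 [-14.   -9.1   5.5]
41 22 [-16.   -8.3   4.4]
49 21 [-16.4 -11.7  -0.1]
57 25 [-18.5 -10.9   2.7]
scene 56
25 10 [-4.7  6.8  8.3]
33 9 [-0.8  5.6  7.9]
41 12 [-3.5  5.3  7. ]
49 9 [0.5 4.5 6.6]
57 16 [-16.3  -0.4   6.6]
```

```bash
python3 -m crank '[[[0.002,0.0006,0],[0,0,0],-1],[[0.002,0.0006,0],[0,0,0],-1],[[0,0,0],[0,0,0],-1],[[0,0,0],[0,0,0],-1]]'; cat > m.py <<'E'
from h import *
snap('side');snap('scene');snap('wrist')
o=np.array([.5205,.072,.075]);a=np.radians(17.45)
B=np.array([[np.cos(a),np.sin(a),0],[-np.sin(a),np.cos(a),0],[0,0,1]])
q=ctrl.get_obs();print((np.array(q['tool_pos'])-o)@B.T*1000,q['force'],q['opening'])
for n in('side','scene','wrist'):
    z=load(n);L=(cloud(n)-o)@B.T*1000
    m=(abs(L[...,0])<70)&(L[...,1]>62)&(L[...,1]<82)&(L[...,2]>20)&(L[...,2]<66)&(z['p'].min(2)>90)
    P=L[m];print(n,len(P));
    for k in range(20,68,8):
        s=P[(P[:,2]>=k)&(P[:,2]<k+8)]
        if len(s)>2: print(k,len(s),np.percentile(s[:,0],[0,10,50,90,100]).round(1))
E
python3 m.py
```

```text
clock: 6.8
tool_pos: [0.4893, 0.1714, 0.0916]
orientation: [179.8, -0.1, -72.4]
force: [-12.2, -0.8, 10.4]
opening: 0.0153
gripper_force: 30.0
[3.96069418e-02 1.04178678e+02 1.65809050e+01] [-11.59914267  -1.98322919   9.34451611] 0.015031095838872521
side 140
20 22 [-11.9  -9.8  -6.4   3.1   6.4]
28 24 [-12.2 -11.3  -6.2   3.9   7.4]
36 19 [-10.8  -9.2  -1.8   7.3   9.1]
44 27 [-12.3 -11.1  -5.    5.5   9.2]
52 21 [-11.7 -10.4  -7.2   3.9   8.3]
60 27 [-12.1 -10.1  -2.4   6.5   9.7]
scene 86
20 17 [-8.7 -5.5  5.2 10.6 10.8]
28 10 [-4.7 -0.8  7.6  9.5 11. ]
36 11 [-3.5 -3.3  7.4 10.4 10.5]
44 15 [-7.2 -2.2  7.9  9.7  9.8]
52 11 [-5.3 -4.5  7.   9.2 10.2]
60 22 [-10.9  -9.8  -0.8   8.    8.7]
wrist 1581
20 93 [-10.2  -7.7   1.3   8.3  11. ]
28 96 [-10.1  -7.7  -0.2   8.2  10.5]
36 111 [-11.   -8.2   0.1   8.2  10.7]
44 134 [-10.8  -7.8   0.1   8.   10.2]
52 160 [-10.8  -8.    0.1   7.6  10.3]
60 987 [-11.6  -8.8  -0.4   7.7  10.4]
```

```bash
python3 -m crank '[[[-0.0015,-0.0005,0.002],[0,0,0],-1],[[0,0,0],[0,0,0],-1],[[0,0,0],[0,0,0],0],[[0,0,0],[0,0,0],0],[[0,0,0],[0,0,0],0],[[0,0,0],[0,0,0],0],[[0,0,0.03],[0,0,0],1],[[0,0,0.04],[0,0,0],1],[[0,0,0.04],[0,0,0],1],[[0,0,0.04],[0,0,0],1]]';python3 m.py|sed -n '1p;/wrist/,$p'
```

```text
clock: 7.95
tool_pos: [0.4901, 0.1723, 0.2449]
orientation: [-179.9, 0.0, -72.4]
force: [0.9, 0.9, -0.2]
opening: 0.0706
gripper_force: 0.0
[  2.91085851 105.32392685 171.22716897] [-0.34417473  0.14647257 -1.36324679] 0.08219958267842709
wrist 339
20 21 [-9.3 -7.1  0.8 10.8 10.8]
28 17 [-8.9 -6.1  0.8  7.8 10.7]
36 18 [-9.7 -6.9  0.3  7.6  9.4]
44 19 [-10.5  -7.6  -0.1   7.3   9.2]
52 22 [-9.2 -7.3  0.4  5.9  9.1]
60 242 [-12.1  -9.8  -1.1   6.8   8.9]
```

```bash
python3 - <<'E'
from h import *
o=np.array([.5205,.072,.075]);a=np.radians(17.45)
B=np.array([[np.cos(a),np.sin(a),0],[-np.sin(a),np.cos(a),0],[0,0,1]])
z=load('wrist');L=(cloud('wrist')-o)@B.T*1000;u=np.indices(z['d'].shape)[1]
for f in (85,95,105,115,122):
    m=(abs(L[...,0])<30)&(abs(L[...,1]-f)<3)&(L[...,2]>45)&(L[...,2]<72)&(z['p'].max(2)<90);P=L[m]
    if len(P):print('pin',f,len(P),np.percentile(P[:,0],[0,50,100]).round(1),P[:,2].max().round(1))
for f in (-45,-38,32,38,45,50):
    m=(abs(L[...,0])<30)&(abs(L[...,1]-f)<2)&(L[...,2]>3)&(L[...,2]<30);P=L[m]
    if len(P):print('shaft',f,len(P),np.percentile(P[:,0],[0,50,100]).round(1),np.median(P[:,2]).round(1),P[:,2].max().round(1))
hsv=cv2.cvtColor(z['p'],cv2.COLOR_BGR2HSV)
m=(hsv[...,0]>15)&(hsv[...,0]<33)&(hsv[...,1]>110)&(L[...,2]>40)&(L[...,2]<60)&(np.hypot(L[...,0],L[...,1])<30)
P=L[m];v,uu=np.where(m);print('head',len(P),np.median(P[:,2]),P.min(0),P.max(0),cv2.minAreaRect(P[:,:2].astype(np.float32)))
cv2.imwrite('pics/w5.png',cv2.resize(z['p'][max(v.min()-12,0):v.max()+12,uu.min()-12:uu.max()+12],None,fx=7,fy=7,interpolation=2));print(v.min(),uu.min())
m=(np.hypot(L[...,0],L[...,1])<6);print('floor',np.percentile(L[m][:,2],[5,25,50,75,95]).round(1))
E
```

```text
pin 85 88 [-8.5 -1.2  5.9] 63.5
pin 95 89 [-8.7 -1.3  5.9] 64.5
pin 105 80 [-8.8 -1.4  5.8] 63.8
pin 115 78 [-7.9 -1.   5.8] 63.3
pin 122 73 [-8.  -0.5  5.8] 64.0
shaft -45 102 [-12.5   0.5  13.4] 11.1 13.2
shaft -38 101 [-12.6   0.4  13.4] 11.0 13.5
shaft 32 95 [-12.9   1.   13.6] 10.9 13.6
shaft 38 69 [-12.9   1.   13.7] 11.2 13.3
shaft 45 87 [-11.8   0.9  13.7] 11.1 13.5
shaft 50 76 [-12.    0.9  13.7] 10.8 13.9
head 610 49.01384377147185 [-16.27985926 -15.53229546  40.15851737] [16.90125789 16.29399348 52.80309532] ((0.25000667572021484, 0.43219757080078125), (33.81889724731445, 30.201292037963867), 47.0213737487793)
75 267
floor [32.1 32.7 33.2 33.6 34.5]
```

View pics/w5.png

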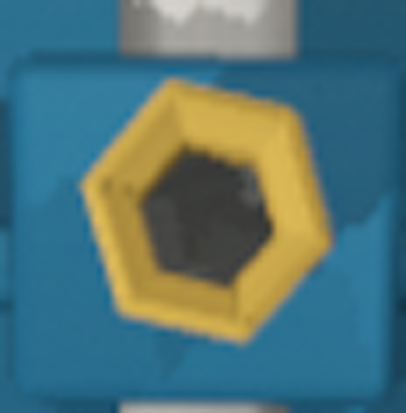

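The crop shows the head hexagon with vertices about (172,80), (298,105), (330,240), (243,342), (118,310), (82,185). The shaft is within 0.04 rad of upright, so it is good.

```bash
python3 - <<'E'
from h import *
z=load('wrist')
def pl(u,v,h):
    R=np.array(z['R']);t=np.array(z['t']).ravel();c=-R.T@t;r=R.T@np.linalg.inv(z['K'])@[u,v,1];return c+r*(h-c[2])/r[2]
def poly(V,h):
    P=np.array([pl(255+(x+.5)/7-.5,63+(y+.5)/7-.5,h)[:2] for x,y in V]);c=P.mean(0)
    an=np.degrees(np.arctan2(*(P-c).T[::-1]));print(c.round(4),np.linalg.norm(P-c,axis=1).round(4),an.round(0),(an%60).round(1))
poly([(172,80),(298,105),(330,240),(243,342),(118,310),(82,185)],.124)
poly([(190,147),(258,165),(272,225),(230,285),(155,270),(142,200)],.121)
# key bar edges from scene
s=load('scene');C=cloud('scene');hsv=cv2.cvtColor(s['p'],cv2.COLOR_BGR2HSV);H,S=hsv[...,0].astype(int),hsv[...,1]
red=((H<6)|(H>173))&(S>150)&(C[...,2]>.116)&(C[...,2]<.13)&(abs(C[...,1]+.22)<.06)&(abs(C[...,0]-.53)<.07)
q=C[red];print(len(q),q.mean(0));w,v=np.linalg.eigh(np.cov(q[:,:2].T));print(np.degrees(np.arctan2(*v[::-1,1])))
o=ctrl.get_obs();print(o['joint_pos'].round(1))
E
```

```text
[0.5206 0.0724] [0.0175 0.0184 0.0176 0.018  0.018  0.0177] [ -56. -115. -175.  124.   64.    6.] [3.8 5.3 5.4 4.3 3.7 6.4]
[0.5204 0.0726] [0.0093 0.0096 0.0091 0.0097 0.0103 0.0095] [ -57. -119. -170.  127.   62.    5.] [3.4 1.1 9.8 6.8 1.6 5.1]
284 [ 0.53363977 -0.22252301  0.12249292]
158.5903078153635
[ 41.    4.1 -14.8   0.1 -70.7 -23.5]
```

```bash
python3 -m crank '[[[-0.002,-0.037,0.005],[0,0,5],1],[[-0.002,-0.037,0.005],[0,0,5],1],[[-0.002,-0.037,0.005],[0,0,5],1],[[-0.002,-0.037,0.005],[0,0,5],1],[[-0.002,-0.037,0.005],[0,0,5],1],[[-0.002,-0.037,0.005],[0,0,5],1],[[-0.002,-0.037,0.005],[0,0,5],1],[[-0.002,-0.037,0.005],[0,0,5],1],[[-0.002,-0.037,0.005],[0,0,5],1],[[-0.002,-0.037,0.005],[0,0,5],1],[[0,0,0],[0,0,1],1]]'; cat > k.py <<'E'
from h import *
o=ctrl.get_obs();print(o['tool_pos'],o['orientation'],o['joint_pos'].round(0))
snap('wrist')
s=load('wrist');C=cloud('wrist');hsv=cv2.cvtColor(s['p'],cv2.COLOR_BGR2HSV);H,S=hsv[...,0].astype(int),hsv[...,1]
red=((H<6)|(H>173))&(S>150)
n,l,st,ct=cv2.connectedComponentsWithStats(red.astype(np.uint8));i=1+np.argmax(st[1:,4]);print(st[i],ct[i])
q=C[(l==i)];zt=np.median(q[q[:,2]>.1][:,2]);print('top',zt)
q=q[abs(q[:,2]-zt)<.004];print(len(q),q.mean(0),cv2.minAreaRect((q[:,:2]*1000).astype(np.float32)))
w,v=np.linalg.eigh(np.cov(q[:,:2].T));print(np.degrees(np.arctan2(*v[::-1,1])))
E
python3 k.py
```

```text
clock: 9.2
tool_pos: [0.4696, -0.201, 0.2923]
orientation: [179.9, 0.0, -21.5]
force: [-0.6, 0.4, -0.3]
opening: 0.088
gripper_force: 0.0
[ 0.46956193 -0.20103325  0.29232539] [ 1.79948435e+02  1.52368407e-02 -2.14555506e+01] [ -1.   2. -11.   0. -77.  70.]
[ 267   95   21   74 1380] [277.28913043 131.60289855]
top 0.12215536656066561
1374 [ 0.53208188 -0.22457301  0.12207887] ((531.2266235351562, -224.3352813720703), (22.497045516967773, 82.13240814208984), 69.20602416992188)
159.24650456257888
```

```bash
python3 -m crank '[[[0.021,-0.008,-0.03],[0,0,0.7],1],[[0.021,-0.008,-0.03],[0,0,0],1],[[0.02,-0.0075,-0.03],[0,0,0],1],[[0,0,-0.04],[0,0,0],1],[[0,0,-0.04],[0,0,0],1],[[0,0,-0.034],[0,0,0],0],[[0,0,-0.0123],[0,0,0],-1],[[0,0,0],[0,0,0],-1],[[0,0,0],[0,0,0],-1],[[0,0,0],[0,0,0],-1],[[0,0,0],[0,0,0],-1],[[0,0,0],[0,0,0],-1]]'; python3 -m crank '[[[0,0,0],[0,0,0],-1],[[0,0,0],[0,0,0],-1],[[0,0,0],[0,0,0],-1],[[0,0,0],[0,0,0],-1]]'
```

```text
clock: 10.45
tool_pos: [0.5325, -0.2213, 0.0776]
orientation: [-180.0, -0.1, -20.7]
force: [0.1, -0.3, -0.3]
opening: 0.0369
gripper_force: 0.0
clock: 10.85
tool_pos: [0.5322, -0.2215, 0.0768]
orientation: [180.0, -0.0, -20.7]
force: [-0.4, -1.5, 3.4]
opening: 0.0235
gripper_force: 30.0
```

```bash
python3 -m crank '[[[0,0,0.02],[0,0,0],-1],[[0,0,0.04],[0,0,0],-1],[[0,0,0.04],[0,0,0],-1],[[0,0,0.04],[0,0,0],-1],[[0,0,0.02],[0,0,-4.5],-1],[[-0.001,0.03,0],[0,0,0],-1],[[-0.001,0.04,0],[0,0,0],-1],[[-0.001,0.04,0],[0,0,0],-1],[[-0.001,0.04,0],[0,0,0],-1],[[-0.001,0.04,0],[0,0,0],-1],[[-0.001,0.04,0],[0,0,0],-1],[[-0.001,0.03,0],[0,0,0],-1]]'; python3 - <<'E'
from h import *
o=ctrl.get_obs();print(o['tool_pos'],o['force'],o['moment'],o['joint_pos'].round(0))
E
```

```text
clock: 12.05
tool_pos: [0.5237, 0.041, 0.2351]
orientation: [180.0, 0.1, -25.2]
force: [0.9, -0.5, -4.1]
opening: 0.0235
gripper_force: 30.0
[0.5236909  0.04102318 0.23511989] [ 0.85082876 -0.49443141 -4.08625924] [-0.02844888 -0.27220657 -0.01090572] [ 26.   5. -15.  -0. -70.  39.]
```

```bash
python3 -m crank '[[[-0.002,0.017,0],[0,0,0],-1],[[-0.001,0.0145,0],[0,0,0],-1],[[0,0,0],[0,0,0],-1],[[0,0,0],[0,0,0],-1]]'; cat > s.py <<'E'
from h import *
o=ctrl.get_obs();T=np.array(o['tool_pos']);print(T,o['orientation'],o['force'])
snap('side');snap('scene');snap('wrist')
for n in('side','scene','wrist'):
    s=load(n);C=cloud(n);hsv=cv2.cvtColor(s['p'],cv2.COLOR_BGR2HSV);H,S,V=[hsv[...,i].astype(int) for i in range(3)]
    R=np.array(s['R']);cam=-R.T@np.array(s['t']).ravel()
    near=(np.hypot(C[...,0]-T[0],C[...,1]-T[1])<.06)
    m=near&((H<6)|(H>173))&(S>150);q=C[m]
    if len(q)>20: print(n,'red',len(q),q.mean(0).round(4),q[:,2].min().round(4),q[:,2].max().round(4))
    m=(np.hypot(C[...,0]-T[0],C[...,1]-T[1])<.02)&(V<110)&(S<140)&~m&(C[...,2]>.128)
    for k in np.arange(.13,.26,.015):
        q=C[m&(C[...,2]>=k)&(C[...,2]<k+.015)]
        if len(q)>5:
            d=q.mean(0)-cam;d=d[:2]/np.hypot(*d[:2]);p=np.array([-d[1],d[0]]);w=q[:,:2]@p
            print(n,k.round(3),len(q),'mean',q.mean(0).round(4),'lateral off tcp mm',((w.min()+w.max())/2-T[:2]@p)*1000,'off screw',((w.min()+w.max())/2-np.array([.5206,.0725])@p)*1000,'width',(w.max()-w.min())*1000,'dir',p.round(2))
    if n=='wrist':cv2.imwrite('pics/w6.png',s['p'])
E
python3 s.py
```

```text
clock: 12.45
tool_pos: [0.5215, 0.0701, 0.2358]
orientation: [179.9, 0.1, -25.2]
force: [-0.7, -0.9, -5.1]
opening: 0.0238
gripper_force: 30.0
[0.52151495 0.07011855 0.23575238] [ 1.79948000e+02  5.76727072e-02 -2.52192218e+01] [-0.72840608 -0.92296066 -5.05888624]
side red 236 [0.5166 0.0627 0.2755] 0.2645 0.2829
side 0.16 17 mean [0.5179 0.0623 0.1717] lateral off tcp mm -0.9855807926348881 off screw -2.9899301934147027 width 14.391262699161356 dir [-0.86  0.51]
side 0.175 42 mean [0.5182 0.062  0.1829] lateral off tcp mm -1.2928988269597652 off screw -3.2978346683890103 width 14.631702412161275 dir [-0.86  0.51]
side 0.19 45 mean [0.5186 0.0632 0.1981] lateral off tcp mm -0.6695954653119229 off screw -2.6740979388639174 width 16.534572992641106 dir [-0.86  0.51]
side 0.205 47 mean [0.5188 0.063  0.2128] lateral off tcp mm -1.0744592995303726 off screw -3.0794735256343686 width 16.70083047683851 dir [-0.86  0.51]
side 0.22 48 mean [0.5187 0.063  0.2276] lateral off tcp mm -1.4811762605296264 off screw -3.48601524377945 width 16.54200647242704 dir [-0.86  0.51]
side 0.235 48 mean [0
[... 741 characters left out ...]
width 16.31474115525542 dir [ 0.02 -1.  ]
scene 0.205 26 mean [0.5274 0.0695 0.2123] lateral off tcp mm 1.6732634101004478 off screw 4.07455726134405 width 16.897108980295638 dir [ 0.02 -1.  ]
scene 0.22 17 mean [0.5273 0.0711 0.2262] lateral off tcp mm -0.9428018629131993 off screw 1.456310866086774 width 10.937008800670418 dir [ 0.02 -1.  ]
scene 0.235 12 mean [0.5274 0.0736 0.2415] lateral off tcp mm -3.0737600819899167 off screw -0.6779806168252384 width 7.872836838884386 dir [ 0.02 -1.  ]
wrist red 4819 [0.5333 0.0634 0.2813] 0.2626 0.3395
wrist 0.25 12 mean [0.5303 0.0649 0.2634] lateral off tcp mm 0.8929765411638813 off screw 2.6556834710073085 width 29.9118992359646 dir [-0.43 -0.9 ]
```

```bash
cat > hd.py <<'E'
from h import *
N=np.array([.5206,.0725]);res={}
for n in('side','scene'):
    s=load(n);C=cloud(n);hsv=cv2.cvtColor(s['p'],cv2.COLOR_BGR2HSV);H,S,V=[hsv[...,i].astype(int) for i in range(3)]
    R=np.array(s['R']);cam=-R.T@np.array(s['t']).ravel()
    D=np.hypot(C[...,0]-N[0],C[...,1]-N[1])
    d=N-cam[:2];d/=np.hypot(*d);p=np.array([-d[1],d[0]])
    hm=(D<.03)&(H>13)&(H<34)&(S>90)&(C[...,2]>.103)&(C[...,2]<.13)
    w=(C[hm][:,:2]-N)@p;h=(w.min()+w.max())/2
    km=(D<.03)&(V<110)&(S<140)&(C[...,2]>.145)&(C[...,2]<.21)
    W=(C[...,:2]-N)@p;L=[]
    for r in range(km.shape[0]):
        if km[r].sum()>4:
            L.append((W[r][km[r]].min()+W[r][km[r]].max())/2)
    print(n,p.round(3),'head',hm.sum(),(h*1000).round(2),((w.max()-w.min())*1000).round(1),'key',np.median(L)*1000,len(L),np.round(np.array(L)*1000,1))
    res[n]=(p,np.median(L)-h)
A=np.array([res[n][0] for n in res]);b=[-res[n][1] for n in res]
print('shift needed',np.linalg.solve(A,b))
E
python3 hd.py
```

```text
side [-0.861  0.509] head 129 -0.35 31.8 key -3.153528999628452 16 [-2.9 -2.8 -2.7 -2.6 -3.7 -3.7 -3.6 -3.5 -3.4 -3.4 -3.3 -3.2 -3.1 -3.1
 -3.  -1.7]
scene [ 0.018 -1.   ] head 140 -0.66 29.8 key 4.372069324019968 10 [4.4 4.  3.6 4.4 5.2 4.8 4.4 4.  4.8 4.4]
shift needed [-0.00029305  0.00502411]
```

```bash
python3 -m crank '[[[-0.0005,0.0048,-0.01],[0,0,0],-1],[[0,0,-0.02],[0,0,0],-1],[[0,0,-0.01],[0,0,0],-1],[[0,0,0],[0,0,0],-1],[[0,0,0],[0,0,0],-1]]'; python3 - <<'E'
from h import *
o=ctrl.get_obs();print(o['tool_pos'],o['force'],o['moment'])
snap('side');snap('scene')
E
sed -i 's/>.145)/>.132)/' hd.py; python3 hd.py
```

```text
clock: 13.1
tool_pos: [0.5216, 0.0748, 0.1965]
orientation: [180.0, -0.0, -25.2]
force: [0.3, 0.9, -4.8]
opening: 0.0239
gripper_force: 30.0
[0.52163892 0.07484757 0.19651817] [ 0.33893368  0.8991065  -4.77204386] [ 0.01706636 -0.08078327  0.01027971]
side [-0.861  0.509] head 109 -0.38 31.7 key -0.5992588282912705 30 [-1.8 -0.6 -0.5 -0.4 -0.3 -0.2 -0.1 -1.3 -1.2 -1.1 -1.  -0.9 -0.8  0.4
  0.5  0.6  0.7  0.8  0.9  0.9 -0.2 -0.1 -1.2 -1.1 -1.1 -1.  -0.9 -0.8
 -0.7 -0.6]
scene [ 0.018 -1.   ] head 88 -0.28 29.0 key -0.9987710105912183 13 [-5.3 -3.5 -2.8 -0.9 -1.3 -0.6 -0.9 -0.2 -0.6 -1.  -1.4 -0.6 -2.2]
shift needed [-0.00069171 -0.00073243]
```

```bash
python3 -m crank '[[[-0.0005,-0.0006,-0.003],[0,0,0],-1],[[0,0,-0.003],[0,0,0],-1],[[0,0,-0.002],[0,0,0],-1],[[0,0,0],[0,0,0],-1]]'; python3 -c "
from h import *
o=ctrl.get_obs();print(o['moment'],o['force'])"
```

```text
clock: 13.6
tool_pos: [0.5207, 0.0744, 0.188]
orientation: [180.0, 0.0, -25.2]
force: [-0.0, -0.2, -5.2]
opening: 0.0236
gripper_force: 30.0
[0.05599417 0.05779336 0.00343056] [-0.02943439 -0.17440922 -5.21497096]
```

```bash
python3 -m crank '[[[0,0,-0.003],[0,0,0],-1],[[0,0,-0.003],[0,0,0],-1],[[0,0,0],[0,0,0],-1]]'; python3 -c "
from h import *
o=ctrl.get_obs();print(o['moment'],o['force'])"; python3 -m crank '[[[0,0,-0.0015],[0,0,0],-1],[[0,0,0],[0,0,0],-1]]'; python3 -c "
from h import *
o=ctrl.get_obs();print(o['moment'],o['force'])"
```

```text
clock: 13.9
tool_pos: [0.5206, 0.0743, 0.1818]
orientation: [180.0, 0.0, -25.2]
force: [0.9, 0.8, -5.6]
opening: 0.0241
gripper_force: 30.0
[ 0.05186896  0.09031563 -0.02631321] [ 0.86256249  0.75559057 -5.58085319]
clock: 14.1
tool_pos: [0.521, 0.0744, 0.1809]
orientation: [-180.0, -0.0, -25.2]
force: [0.8, -0.6, -4.4]
opening: 0.0237
gripper_force: 30.0
[ 0.02841675 -0.00653278 -0.00447476] [ 0.81611103 -0.61941859 -4.36074469]
```

```bash
for i in 1 2 3; do python3 -m crank '[[[0,0,-0.0015],[0,0,0],-1],[[0,0,0],[0,0,0],-1]]' | egrep 'tool|force'; done; python3 -c "
from h import *
o=ctrl.get_obs();print(o['moment'],o['force'])"
```

```text
tool_pos: [0.5216, 0.0744, 0.1805]
force: [-1.6, -0.8, 4.2]
gripper_force: 30.0
tool_pos: [0.5223, 0.0743, 0.1802]
force: [-2.9, -0.9, 12.3]
gripper_force: 30.0
tool_pos: [0.5231, 0.0743, 0.1799]
force: [-3.9, -1.0, 18.2]
gripper_force: 30.0
[-0.81624847  1.64855901 -0.0506173 ] [-3.93301923 -0.9887182  18.18549137]
```

```bash
cat > t.py <<'E'
from h import *
import sys
M=[];F=[]
for i in range(int(sys.argv[1]) if len(sys.argv)>1 else 3):
    o=ctrl.get_obs();M.append(o['moment']);F.append(o['force']);imaging.snapshot('side')
o=ctrl.get_obs();M.append(o['moment']);F.append(o['force'])
print('t',round(float(o['clock']),2),'yaw',o['orientation'][2].round(2),'z',o['tool_pos'].round(4),'F',np.mean(F,0).round(1),'M',np.mean(M,0).round(3),'sd',np.std(M,0)[2].round(3),'j6',o['joint_pos'][5].round(1),'tau6',o['tau'][5].round(3))
E
python3 -m crank '[[[-0.0005,0,0.002],[0,0,0],-1],[[0,0,0.001],[0,0,0],-1],[[0,0,0],[0,0,0],-1]]'|grep force; python3 t.py
for i in 1 2 3; do python3 -m crank '[[[0,0,0],[0,0,-2],-1],[[0,0,-0.0002],[0,0,-2],-1],[[0,0,0],[0,0,0],-1],[[0,0,0],[0,0,0],-1]]'>/dev/null; python3 t.py; done
```

```text
force: [-0.0, -0.5, 5.6]
gripper_force: 30.0
t 15.15 yaw -25.21 z [0.5215 0.0745 0.1803] F [ 0.  -1.2  7.2] M [-0.444 -0.03   0.011] sd 0.015 j6 35.2 tau6 -0.001
t 15.7 yaw -29.21 z [0.5216 0.0746 0.1803] F [-0.6 -0.4  8.1] M [-0.29   0.072  0.019] sd 0.017 j6 31.2 tau6 -0.024
t 16.25 yaw -33.2 z [0.5217 0.0746 0.1803] F [-0.6 -0.8  9.1] M [-0.269  0.242  0.027] sd 0.02 j6 27.2 tau6 -0.05
t 16.8 yaw -37.19 z [0.5217 0.0746 0.1801] F [-0.7 -0.9  9.3] M [-0.359  0.239  0.141] sd 0.023 j6 23.2 tau6 -0.121
```

```bash
for i in 1 2 3 4; do python3 -m crank '[[[0,0,-0.0001],[0,0,-4],-1],[[0,0,-0.0002],[0,0,-4],-1],[[0,0,0],[0,0,0],-1],[[0,0,0],[0,0,0],-1]]'>/dev/null; python3 t.py; done
```

```text
t 17.35 yaw -45.19 z [0.5218 0.0746 0.1798] F [-0.3 -0.8  9.2] M [-0.371  0.044  0.12 ] sd 0.024 j6 15.2 tau6 -0.088
t 17.9 yaw -53.19 z [0.5218 0.0746 0.1794] F [ 0.1 -1.5  8.2] M [-0.424 -0.139  0.092] sd 0.033 j6 7.2 tau6 -0.09
t 18.45 yaw -61.2 z [0.5219 0.0746 0.179 ] F [ 1.3 -1.3  7. ] M [-0.499 -0.35   0.089] sd 0.014 j6 -0.8 tau6 -0.093
t 19.0 yaw -69.2 z [0.522  0.0746 0.1787] F [ 1.1 -1.7  6.6] M [-0.568 -0.614  0.105] sd 0.025 j6 -8.8 tau6 -0.096
```

```bash
sed -i "s/M=\[\];F=\[\]/M=[];F=[];T=[]/; s/F.append(o\['force'\])/F.append(o['force']);T.append(o['tau'][5])/g; s/o\['tau'\]\[5\].round(3))/np.mean(T).round(3),np.std(T).round(3))/" t.py; python3 -m crank '[[[0.001,-0.0007,0],[0,0,0],-1],[[0,0,0],[0,0,0],-1]]'|grep force; for i in 1 2 3 4 5 6; do python3 -m crank '[[[0.0001,-0.0001,-0.0001],[0,0,-2.5],-1],[[0,0,-0.0001],[0,0,-2.5],-1],[[0,0,0],[0,0,0],-1],[[0,0,0],[0,0,0],-1]]'>/dev/null; python3 t.py; done
```

```text
force: [-0.1, -0.2, 7.5]
gripper_force: 30.0
t 19.75 yaw -74.2 z [0.5226 0.0738 0.1784] F [-0.2 -0.5  7.9] M [-0.103  0.258  0.124] sd 0.03 j6 -13.6 tau6 -0.132 0.021
t 20.3 yaw -79.2 z [0.5226 0.0737 0.1782] F [-0.4 -0.6  7.4] M [-0.143  0.241  0.137] sd 0.019 j6 -18.6 tau6 -0.132 0.021
t 20.85 yaw -84.2 z [0.5227 0.0736 0.1779] F [-0.7 -0.   7.2] M [-0.127  0.246  0.115] sd 0.021 j6 -23.6 tau6 -0.133 0.021
t 21.4 yaw -89.2 z [0.5228 0.0735 0.1777] F [-0.8 -0.5  7.3] M [-0.171  0.221  0.121] sd 0.026 j6 -28.6 tau6 -0.134 0.021
t 21.95 yaw -94.2 z [0.5228 0.0734 0.1774] F [-1.  -0.1  7.2] M [-0.139  0.237  0.102] sd 0.021 j6 -33.6 tau6 -0.134 0.021
t 22.5 yaw -99.2 z [0.5229 0.0733 0.1772] F [-1.1 -0.8  6.6] M [-0.156  0.283  0.118] sd 0.038 j6 -38.5 tau6 -0.135 0.021
```

```bash
for i in 1 2 3 4; do python3 -m crank '[[[0.0001,-0.0001,-0.0001],[0,0,-2.5],-1],[[0,0,-0.0001],[0,0,-2.5],-1],[[0,0,0],[0,0,0],-1],[[0,0,0],[0,0,0],-1]]'>/dev/null; python3 t.py; done
```

```text
t 23.05 yaw -104.2 z [0.5229 0.0731 0.177 ] F [-0.4 -0.4  7.3] M [-0.183  0.356  0.118] sd 0.016 j6 -43.5 tau6 -0.145 0.021
t 23.6 yaw -109.2 z [0.523  0.073  0.1769] F [-1.5 -0.3  7.8] M [-0.152  0.468  0.162] sd 0.008 j6 -48.5 tau6 -0.172 0.021
t 24.15 yaw -114.19 z [0.5231 0.0729 0.1767] F [-1.5 -0.7  8.8] M [-0.156  0.6    0.203] sd 0.029 j6 -53.5 tau6 -0.2 0.021
t 24.7 yaw -119.19 z [0.5232 0.0728 0.1767] F [-2.4 -0.8  9.3] M [-0.131  0.769  0.194] sd 0.029 j6 -58.5 tau6 -0.225 0.021
```

```bash
python3 -m crank '[[[-0.0008,-0.0002,0.0006],[0,0,-0.7],-1],[[0,0,0],[0,0,-0.8],-1],[[0,0,0],[0,0,0],-1],[[0,0,0],[0,0,0],-1]]'>/dev/null; python3 t.py
```

```text
t 25.25 yaw -120.72 z [0.5225 0.0726 0.1767] F [ 0.9 -1.3  5.5] M [-0.511 -0.603  0.277] sd 0.027 j6 -60.0 tau6 -0.261 0.007
```

```bash
python3 t.py 6
```

```text
t 25.55 yaw -120.72 z [0.5225 0.0726 0.1767] F [ 0.8 -1.2  5.8] M [-0.488 -0.61   0.241] sd 0.027 j6 -60.0 tau6 -0.256 0.0
```

```bash
python3 -m crank '[[[0,0,0],[0,0,0],-0.2],[[0,0,0],[0,0,0],0],[[0,0,0],[0,0,0],0],[[0,0,0],[0,0,0],0],[[0,0,0],[0,0,0],0],[[0,0,0.01],[0,0,0],0.3],[[0,0,0.03],[0,0,0],0.3],[[0,0,0.04],[0,0,0],0.3],[[0,0,0.04],[0,0,0],0.3]]'; python3 - <<'E'
from h import *
snap('side');snap('wrist')
for n in('side','wrist'):
    s=load(n);C=cloud(n);hsv=cv2.cvtColor(s['p'],cv2.COLOR_BGR2HSV);H,S=hsv[...,0].astype(int),hsv[...,1]
    m=((H<6)|(H>173))&(S>150)&(np.hypot(C[...,0]-.52,C[...,1]-.073)<.07)&(C[...,2]>.15)&(C[...,2]<.27);q=C[m]
    print(n,len(q),q.mean(0).round(4),np.percentile(q[:,2],[2,50,98]).round(4),cv2.minAreaRect((q[:,:2]*1000).astype(np.float32)))
a=load('side')['p'][110:250,150:320];cv2.imwrite('pics/z.png',cv2.resize(a,(680,560),interpolation=2))
E
```

```text
clock: 26.45
tool_pos: [0.5214, 0.0723, 0.2982]
orientation: [-180.0, -0.0, -120.7]
force: [1.8, 0.6, -0.5]
opening: 0.0567
gripper_force: 0.0
side 202 [0.5151 0.0595 0.2194] [0.207  0.2217 0.2236] ((521.5916748046875, 70.21446228027344), (86.10828399658203, 23.542009353637695), 58.621849060058594)
wrist 2069 [0.5201 0.0688 0.222 ] [0.2193 0.2221 0.2237] ((521.4491577148438, 70.80525207519531), (82.24501037597656, 22.836376190185547), 60.378475189208984)
```

View pics/z.png

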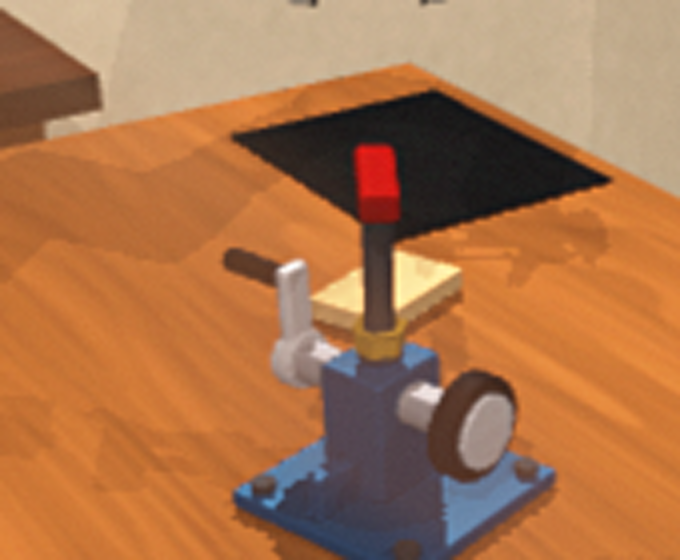

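The key stands upright and home in the screw: bar top at 0.222 m, so the tip is at the expected socket floor of about 0.104 m. The crank is upright and the gripper is clear.

```bash
python3 -c "
from plant import close_job
print(close_job())"
```

```text
the job is handed in; nothing more can be done
None
```

The job is handed in at about 26.5 s of the 72 s: crank within 0.04 rad of upright, key standing fully home with the gripper clear, and the screw snug at an estimated 0.10 N m above free running by turn angle (the last torque reading gave about 0.13, the top of the snug window).

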